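# Pack the cup and coaster set away on its tray

## Task

Clear the entry shelf for the post: stack all the round marble coasters flat and centred on the round steel tray, then stand the widest white cup upright in the middle of that stack and nest the other cups in it in size order, each standing upright inside the next larger cup there is. Set the cups down rather than dropping them, and leave the charging puck and the garage opener where they are.

Things in the scene. Friction and masses are not known exactly. Their poses are not given: they have to be found in the camera images.
- tray: round flat dark steel tray, 140 mm in diameter, 8 mm thick, no rim, fixed to the shelf. Origin: centre of the underside; its flat top is 8 mm above
- coaster1: white marble coaster, a flat disc 66 mm in diameter and 10 mm thick, 90 g, lying flat on the shelf; all coasters are alike and may be stacked in any order; 3 or 4 of the four are present (state None = absent). Origin: centre of the underside; z up
- coaster2: white marble coaster, a flat disc 66 mm in diameter and 10 mm thick, 90 g, lying flat on the shelf; all coasters are alike and may be stacked in any order; 3 or 4 of the four are present (state None = absent). Origin: centre of the underside; z up
- coaster3: white marble coaster, a flat disc 66 mm in diameter and 10 mm thick, 90 g, lying flat on the shelf; all coasters are alike and may be stacked in any order; 3 or 4 of the four are present (state None = absent). Origin: centre of the underside; z up
- coaster4: white marble coaster, a flat disc 66 mm in diameter and 10 mm thick, 90 g, lying flat on the shelf; all coasters are alike and may be stacked in any order; 3 or 4 of the four are present (state None = absent). Origin: centre of the underside; z up
- cup_70: the widest and lowest white ceramic cup, round, straight-sided, no handle: outside diameter 70 mm, 46 mm tall, walls 3 mm, solid base 14 mm thick (inner floor 14 mm up); the lowest 8 mm taper to a 62 mm foot. Starts upright. Origin: centre of underside, z up its axis; always present, about 180 g
- cup_58: the second widest white ceramic cup, round, straight-sided, no handle: outside diameter 58 mm, 56 mm tall, walls 3 mm, solid base 14 mm thick (inner floor 14 mm up); the lowest 8 mm taper to a 50 mm foot. Starts upright. Origin: centre of underside, z up its axis; may be absent (2 or 3 of the 58, 46, 34 mm cups are there), 150 g. In the 70 mm cup: 3 mm play all round, stands 24 mm above its rim
- cup_46: the third widest white ceramic cup, round, straight-sided, no handle: outside diameter 46 mm, 66 mm tall, walls 3 mm, solid base 14 mm thick (inner floor 14 mm up); the lowest 8 mm taper to a 38 mm foot. Starts upright. Origin: centre of underside, z up its axis; may be absent, about 120 g. In the 58 mm cup: 3 mm play all round, stands 24 mm above its rim
- cup_34: the narrowest and tallest white ceramic cup, round, straight-sided, no handle: outside diameter 34 mm, 76 mm tall, walls 3 mm, solid base 14 mm thick (inner floor 14 mm up); the lowest 8 mm taper to a 26 mm foot. Starts upright. Origin: centre of underside, z up its axis; may be absent, about 90 g. In the 46 mm cup: 3 mm play all round, stands 24 mm above its rim
- puck: bystander: olive silicone charging puck, loose disc 80 mm in diameter, 12 mm thick, beyond the work. Origin: centre of the underside
- opener: bystander: black plastic garage opener, loose, 60 x 38 x 16 mm, beyond the work. Origin: centre of the underside

How it is judged:
By the outcome, as a careful person would: the job done as asked, in the order asked, and still so for the second after the job is handed in, with the robot touching nothing.
Of coaster1, coaster2, coaster3, coaster4 only 3 to 4 are there at a start; the rules pass over those that are not, and their reading is None.
Of cup_58, cup_46, cup_34 only 2 to 3 are there at a start; the rules pass over those that are not, and their reading is None.
At some moment in a run one of coaster1, coaster2, coaster3, coaster4, cup_70 may be knocked a few centimetres aside while the robot is not near it.
It also fails if it takes over 210 s, if anything falls off the work surface, if the arm or the gripper's body presses on something with over 40 N, if the wrist force passes 120 N, or if a joint passes its speed limit or range.

## Robot

A 6-joint arm with a two-finger parallel gripper is mounted at the origin on the work surface. World frame = base frame: x ahead of the robot, y to its left, z up, the work surface at z = 0. Lengths are in m, angles in rad, forces in N, time in s.
With the tool pointing down it reaches from about 0.2 to 0.875 m from the base axis. Payload 3.4 kg.
Tool frame: the origin (TCP) lies at the very end of the fingers, on their centre line; the grasp point (between the pads) lies bot.grasp_offset behind it (bot.grasp_offset is the distance from the TCP to the grasp point, in m); z points along the fingers, y is the line along which they close (so a half turn about z gives the same grasp; the last joint's range is limited). The gripper opens to 94 mm and grips with 3 to 60 N. Pads are 16 mm wide; open, the fingers measure 119 mm over their backs; the gripper's body (75 mm by 177 mm) begins 78 mm behind the grasp point.
Start: joints at [1.199, 0.276, 1.505, -0, 1.361, -0.121], TCP at [0.143, 0.557, 0.205] pointing down, gripper open.
Joint ranges: [-2.89, 2.89], [-0.75, 2.08], [0.22, 2.7], [-1.18, 4.32], [0.11, 2.71], [-2.7, 2.7]. Speed limits (rad/s): [2.57, 2.57, 3.14, 3.14, 3.14, 3.14].

## Interface

Orientations are given as [roll, pitch, yaw] about the fixed x, y, z axes, in that order (R = Rz(yaw) Ry(pitch) Rx(roll)).
In Python, from workcell import bot gives the robot as it stands.
- The arm moves only by the tool arm_command, never from a script. Its arguments are lists of equal length, an entry for each row: "xyz": the shift along the tool's x, y, z in mm, a list of three; "turn": the turn about the tool's z in degrees. A call has 1 to 20 rows; each row shifts and turns the commanded pose from where the row before left it, along the tool's axes as they then stand; what a row does not reach is not made up. A row lasts 1/8 s, in which the tool goes at most 62.5 mm and 10.7 degrees, less where a joint would pass 70% of its speed; a pose out of reach is approached as far as the arm can. A call with a gripper value outside its range is refused whole. "claw" is the opening, from 0 (shut) to 1 (fully open), set as the call begins (left out, the last holds). The fingers move at their own pace and stop on an object; "squeeze" is the grip in N (left out, the last holds). Time passes only in rows, so rows that do not move let the fingers close. It gives the time, the measured TCP pose, the force, the opening and the grip force at its end, in the units of the state.
- bot.observe(): the state, without advancing time (a new reading comes with each control period).
- bot.snapshot(name): name is "scene" or "top" or "wrist"; returns the picture (420x560x3 uint8, red, green, blue); there is no depth.
- bot.calibration(name): a dict with "K" (3x3 intrinsics, pixels), "k1" (the pictures are not rectified: a ray, as slopes to the right and down, at radius r is drawn at 1 + k1 r^2 times it, then the intrinsics apply), "R" (3x3) and "t" (3): a world point X has camera coordinates R X + t. Camera axes: x right, y down, z forward; pixel columns grow to the right and rows downward; lengths in m; the calibration is good to about 2 mm. A picture is of the moment at which its call begins: read the wrist's pose just before it. calibration takes no time and is no camera call; for the wrist camera it gives the pose at the moment of the call.
- bot.finish_job(): hands the job in; it is judged then, once.
The state is a dict: "time": time; "joints": joint angles; "joint_velocities": joint speeds; "tau": joint torques, N m; "tcp_pos": TCP position; "tcp_rot": TCP orientation; "ft_force": force on the tool from outside, world axes, zero at the start; "moment": the same for the moment, N m; "width": opening from 0.0 (shut) to 1.0 (fully open); "grasp_force": force on a finger pad.
Only numpy, scipy, OpenCV 4.12 (cv2) and the standard library are available. Lean on these libraries where they do the work, as an engineer would, in place of code of your own. Each camera call takes 0.05 s, during which the arm holds its last target. There are 200 camera calls.

## Working session

There is one attempt and no reset: what is moved stays moved. The work goes in short steps, Python scripts to look and compute and a tool call to move; the robot and the scene stay as the last step left them, time stands still between calls to the robot, and variables do not carry over. Pictures are saved under pics/ and viewed, at most 14 in all, crops included, and the job is handed in when it is done.

Besides the shell and the picture viewer there is one more tool, called after "Request:" as name([rows], argument=value, ...), one row to a line, values as JSON. arm_command: Moves the arm, as the interface text tells. Its arguments: {"type":"object","properties":{"xyz":{"type":"array"},"turn":{"type":"array"},"claw":{"type":"number"},"squeeze":{"type":"number"}},"required":["xyz","turn"]}

```bash
mkdir -p pics; ls
python3 - <<'E'
from workcell import bot
import cv2,numpy as np
s=bot.observe();print(s['time'],s['tcp_pos'],s['tcp_rot'],s['width'],bot.grasp_offset)
a=bot.snapshot('top');b=bot.snapshot('scene')
np.save('top.npy',a)
cv2.imwrite('pics/top0.png',a[...,::-1]);cv2.imwrite('pics/scene0.png',b[...,::-1])
for n in('top','scene','wrist'):
  c=bot.calibration(n);print(n,c['K'],c['k1'],np.round(c['R'],3),np.round(c['t'],3))
E
```

```text
pics
0.0 [0.142532   0.5564831  0.20461837] [-3.13979912e+00 -1.92693114e-04  2.89075393e+00] 0.9977060154737807 0.0188
top [[395.87398567   0.         275.49358927]
 [  0.         395.87398567 205.97026435]
 [  0.           0.           1.        ]] 0.016488776862803794 [[ 0.051 -0.999  0.005]
 [-0.978 -0.051 -0.204]
 [ 0.204  0.005 -0.979]] [-0.041  0.599  1.03 ]
scene [[500.43296372   0.         276.84225582]
 [  0.         500.43296372 211.47721026]
 [  0.           0.           1.        ]] 0.037203326088022584 [[ 0.589  0.808 -0.021]
 [ 0.551 -0.421 -0.721]
 [-0.591  0.413 -0.693]] [-0.355 -0.322  1.604]
wrist [[296.60357742   0.         279.15624892]
 [  0.         296.60357742 206.86889018]
 [  0.           0.           1.        ]] -0.06252207814003719 [[ 0.248  0.969 -0.001]
 [ 0.93  -0.238  0.281]
 [ 0.272 -0.07  -0.96 ]] [-0.575 -0.029  0.393]
```

View pics/top0.png

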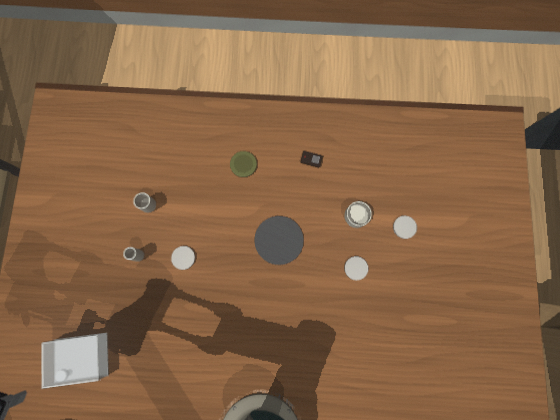

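View pics/scene0.png

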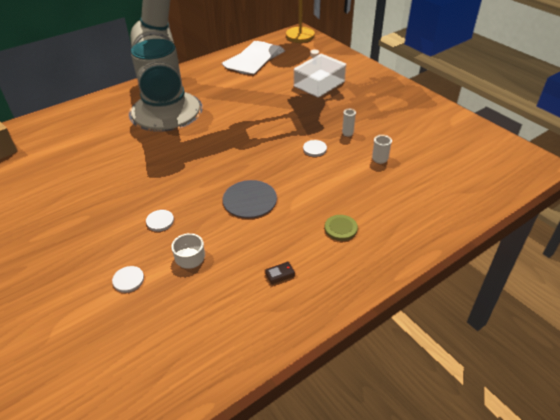

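The top view shows the tray at (279,240), coasters at (183,258), (356,268) and (405,227), the wide cup at (359,214), and smaller cups at (145,202) and (130,254). There is also a box at lower left (75,360). I'll measure these and zoom on the box.

```bash
cat > h.py <<'E'
import numpy as np,cv2
from workcell import bot
def ray(c,uv):
    K=c['K'];d=np.array([c['k1'],0,0,0,0.])
    return cv2.undistortPoints(np.array(uv,float).reshape(-1,1,2),K,d).reshape(-1,2)
def world(c,uv,z):
    n=ray(c,uv);R=np.array(c['R']);t=np.array(c['t'])
    D=np.c_[n,np.ones(len(n))]@R; C=-R.T@t
    return C+D*((z-C[2])/D[:,2])[:,None]
def proj(c,X):
    X=np.array(X,float).reshape(-1,3);P=X@np.array(c['R']).T+c['t']
    n=P[:,:2]/P[:,2:];n=n*(1+c['k1']*(n**2).sum(1))[:,None]
    return n@c['K'][:2,:2].T+c['K'][:2,2]
def circ(P):
    A=np.c_[2*P[:,:2],np.ones(len(P))];b=(P[:,:2]**2).sum(1)
    s=np.linalg.lstsq(A,b,rcond=None)[0];return s[0],s[1],np.sqrt(s[2]+s[0]**2+s[1]**2)
E
python3 - <<'E'
from h import *
a=np.load('top.npy');c=bot.calibration('top')
hsv=cv2.cvtColor(a,cv2.COLOR_RGB2HSV)
m=((hsv[...,1]<70)&(hsv[...,2]>90)).astype(np.uint8)
m[:110]=0
for nm,mm in(('white',m),('dark',((hsv[...,1]<80)&(hsv[...,2]<90)).astype(np.uint8))):
  for ct in cv2.findContours(mm,cv2.RETR_EXTERNAL,cv2.CHAIN_APPROX_NONE)[0]:
    if cv2.contourArea(ct)<40:continue
    p=ct[:,0]; 
    if p[:,1].min()<115:continue
    z=.008 if nm=='dark' else .01
    print(nm,p.min(0),p.max(0),np.round(circ(world(c,p,z)),4))
print(proj(c,bot.observe()['tcp_pos']))
crops=[a[330:400,20:120],a[180:270,105:205],a[180:290,330:430]]
cv2.imwrite('pics/crops.png',np.hstack([cv2.resize(x,(260,260),interpolation=3) for x in crops])[...,::-1])
w=bot.snapshot('wrist');cv2.imwrite('pics/w0.png',w[...,::-1])
E
```

```text
white [279 404] [294 419] [ 0.0646 -0.0664  0.0162]
white [223 395] [266 419] [0.0725 0.0428 0.04  ]
white [ 41 332] [108 388] [0.1683 0.5031 0.0824]
white [344 256] [368 280] [ 0.4464 -0.2439  0.0322]
white [123 247] [141 260] [0.452  0.3869 0.021 ]
white [171 246] [194 269] [0.4504 0.2432 0.0324]
white [393 215] [416 238] [ 0.5697 -0.3817  0.0328]
white [345 201] [371 227] [ 0.6001 -0.2479  0.0377]
white [134 192] [155 211] [0.6032 0.3701 0.0285]
dark [244 394] [297 419] [ 0.0681 -0.0225  0.0469]
dark [  0 391] [ 25 419] [0.0551 0.6494 0.0298]
dark [255 216] [303 263] [ 0.5149 -0.0244  0.0677]
dark [  0 159] [ 19 175] [0.6881 0.774  0.025 ]
dark [301 151] [321 165] [ 0.7608 -0.1079  0.0233]
[[  2.2948118  386.99446178]]
```

View pics/crops.png

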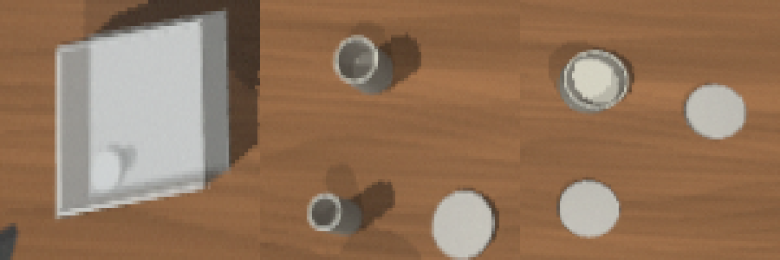

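View pics/w0.png

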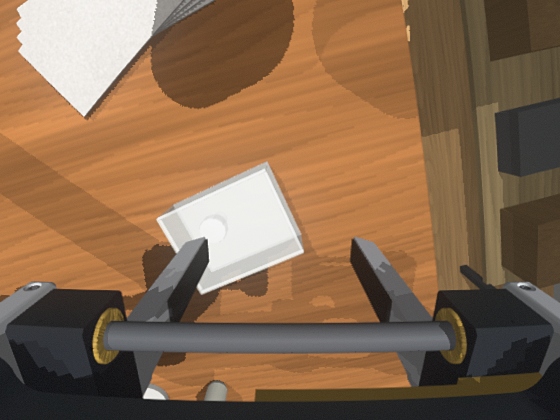

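The box at lower left is background, holding only a small knob. That leaves three coasters and the wide cup, plus two cups whose rims look about 46 and 34 mm. I'll fit cylinder silhouettes to get sizes and precise positions.

```bash
cat >> h.py <<'E'
from scipy.optimize import minimize
SZ={'c':(.033,.01,.033),'t':(.07,.008,.07),'70':(.035,.046,.031),'58':(.029,.056,.025),'46':(.023,.066,.019),'34':(.017,.076,.013)}
def fit(img,c,kind,x0,z0=0.,S=6):
    """cylinder silhouette fit; returns x,y,cost(px area fraction mismatch)"""
    r,h,rf=SZ[kind];hsv=cv2.cvtColor(img,cv2.COLOR_RGB2HSV).astype(int)
    m=(hsv[...,1]<95)&((hsv[...,2]<90) if kind=='t' else (hsv[...,2]>75))
    u0,v0=np.round(proj(c,[*x0,z0+h/2])[0]).astype(int);w=max(18,int(r*400*1.5))
    y1,x1=max(0,v0-w),max(0,u0-w)
    cr=cv2.GaussianBlur(cv2.resize(m[y1:v0+w,x1:u0+w].astype(np.float32),None,fx=S,fy=S,interpolation=cv2.INTER_LINEAR),(0,0),S/2)
    a=np.linspace(0,2*np.pi,60);C,Sn=np.cos(a),np.sin(a)
    def cost(p):
        P=np.vstack([np.c_[p[0]+q*C,p[1]+q*Sn,0*a+z] for q,z in((r,z0+h),(r,z0+min(.008,h/2)),(rf,z0))])
        uv=((proj(c,P)-[x1,y1]+.5)*S-.5)
        H=cv2.convexHull(np.round(uv*16).astype(np.int32).reshape(-1,1,2))
        q=np.zeros_like(cr);cv2.fillConvexPoly(q,H,1.,shift=4)
        q=cv2.GaussianBlur(q,(0,0),S/2);return np.abs(q-cr).sum()/q.sum()
    b=min((minimize(cost,np.add(x0,d),method='Nelder-Mead',options=dict(initial_simplex=np.add(x0,d)+np.array([[0,0],[.004,0],[0,.004]]),xatol=5e-5,fatol=1e-5)) for d in((0,0),(-.004,.003))),key=lambda o:o.fun)
    return np.round([*b.x,b.fun],4)
def top():
    return bot.snapshot('top'),bot.calibration('top')
E
python3 - <<'E'
from h import *
a=np.load('top.npy');c=bot.calibration('top')
for g in((.446,-.244),(.45,.243),(.57,-.382)):print('c',fit(a,c,'c',g))
print('t',fit(a,c,'t',(.515,-.024)))
print(fit(a,c,'70',(.59,-.242)))
for g in((.59,.352),(.445,.37)):
  for k in('58','46','34'):print(k,fit(a,c,k,g))
E
```

```text
c [ 0.4464 -0.2449  0.0428]
c [0.4507 0.2445 0.035 ]
c [ 0.5706 -0.3835  0.0346]
t [ 0.5151 -0.0244  0.0372]
[ 0.5958 -0.2437  0.0421]
58 [0.6005 0.3586 0.2479]
46 [0.597  0.3594 0.0414]
34 [0.5948 0.3605 0.49  ]
58 [0.4553 0.3673 0.4883]
46 [0.453  0.37   0.2995]
34 [0.4507 0.3703 0.052 ]
```

Request:
arm_command([
  [0, 0, 0],
  [0, 0, 0],
], turn=[-7.2, -7.2], claw=1)

```text
time: 0.4
tcp_pos: [0.1426, 0.5568, 0.2051]
tcp_rot: [-3.141, -0.0, -3.137]
ft_force: [-0.3, 0.6, -0.5]
width: 1.002
grasp_force: 0.0
```

All fits match well. There are three coasters, cup_70 at (.596,-.244), cup_46 at (.597,.359) and cup_34 at (.451,.370); cup_58 is absent. First I'll move above the nearest coaster.

Request:
arm_command([
  [-26, -26, 0],
  [-26, -26, 0],
  [-26, -26, 0],
  [-26, -26, 0],
  [-26, -26, 0],
  [-26, -26, 0],
  [-26, -26, 0],
  [-26, -26, 0],
  [-26, -26, 0],
  [-26, -26, 0],
  [-26, -26, 0],
  [-22, -26, 0],
  [0, 0, 30],
  [0, 0, 30],
  [0, 0, 30],
  [0, 0, 0],
], turn=[0, 0, 0, 0, 0, 0, 0, 0, 0, 0, 0, 0, 0, 0, 0, 0])

```text
time: 2.4
tcp_pos: [0.4489, 0.2444, 0.1134]
tcp_rot: [-3.14, -0.005, -3.141]
ft_force: [-0.2, -0.6, 0.6]
width: 0.998
grasp_force: 0.0
```

Run:
```python
from h import *
print(bot.observe()['tcp_pos'],bot.observe()['tcp_rot'])
w=bot.snapshot('wrist');c=bot.calibration('wrist');cv2.imwrite('pics/w1.png',w[...,::-1])
print(proj(c,[.4507,.2445,.01]),proj(c,bot.observe()['tcp_pos']))
print(fit(w,c,'c',(.4507,.2445)))
```

```text
[0.44889952 0.24437852 0.1133832 ] [-3.13965224 -0.00534668 -3.14120711]
[[278.39990721 206.61980541]] [[278.69850337 250.16801754]]
[0.4507 0.2445 0.    ]
```

View pics/w1.png

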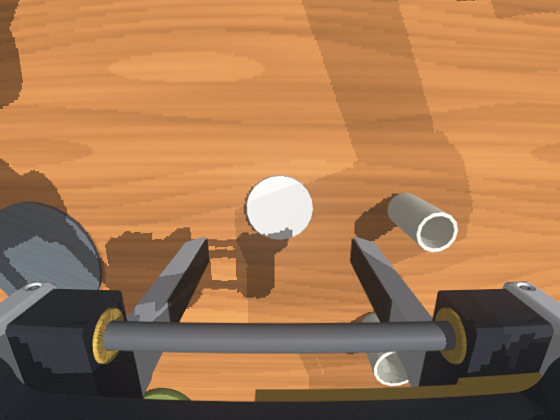

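The wrist view puts the coaster at (279,207), predicted (278,207), and centred between the fingers at columns 207 and 352. Next I descend and grip.

Request:
arm_command([
  [-1.5, 0, 30],
  [0, 0, 30],
  [0, 0, 30],
  [0, 0, 15],
  [0, 0, 5],
  [0, 0, 0],
], turn=[0, 0, 0, 0, 0, 0])

```text
time: 3.2
tcp_pos: [0.4531, 0.2455, 0.0062]
tcp_rot: [3.141, 0.001, -3.141]
ft_force: [-0.7, 0.7, -0.5]
width: 1.0
grasp_force: 0.0
```

Request:
arm_command([
  [0, 0, 0],
  [0, 0, 0],
  [0, 0, 0],
  [0, 0, 0],
  [0, 0, 0],
  [0, 0, 0],
], turn=[0, 0, 0, 0, 0, 0], claw=0.5, squeeze=15)

```text
time: 3.95
tcp_pos: [0.4526, 0.2452, 0.0058]
tcp_rot: [3.142, 0.0, -3.141]
ft_force: [0.0, -0.9, 5.7]
width: 0.695
grasp_force: 15.0
```

Request:
arm_command([
  [0, 0, -10],
  [0, 0, -20],
  [0, 0, -20],
  [-6.4, -27, 0],
  [-6.4, -27, 0],
  [-6.4, -27, 0],
  [-6.4, -27, 0],
  [-6.4, -27, 0],
  [-6.4, -27, 0],
  [-6.4, -27, 0],
  [-6.4, -27, 0],
  [-6.4, -27, 0],
  [-6.8, -26, 0],
  [0, 0, 0],
  [0, 0, 0],
], turn=[0, 0, 0, 0, 0, 0, 0, 0, 0, 0, 0, 0, 0, 0, 0])

```text
time: 5.82
tcp_pos: [0.5163, -0.0231, 0.0554]
tcp_rot: [3.141, -0.001, -3.142]
ft_force: [-0.3, 1.2, -1.1]
width: 0.694
grasp_force: 15.0
```

Request:
arm_command([
  [0, 0, 20],
  [0, 0, 15],
  [0, 0, 5],
  [0, 0, 1],
  [0, 0, 1],
  [0, 0, 0],
  [0, 0, 0],
], turn=[0, 0, 0, 0, 0, 0, 0])

```text
time: 6.7
tcp_pos: [0.5173, -0.0238, 0.0139]
tcp_rot: [3.142, 0.001, -3.141]
ft_force: [0.2, 0.6, 1.2]
width: 0.694
grasp_force: 15.0
```

Request:
arm_command([
  [0, 0, 0.7],
  [0, 0, 0],
], turn=[0, 0])

```text
time: 6.95
tcp_pos: [0.5174, -0.0238, 0.0138]
tcp_rot: [-3.142, 0.001, -3.141]
ft_force: [-0.7, 1.4, 6.8]
width: 0.697
grasp_force: 15.0
```

Request:
arm_command([
  [0, 0, 0],
  [0, 0, 0],
  [0, 0, 0],
  [0, 0, -10],
  [0, 0, -30],
  [0, 0, -40],
  [7, -22, -10],
  [7, -22, 0],
  [7, -22, 0],
  [7, -22, 0],
  [7, -22, 0],
  [7, -22, 0],
  [7, -22, 0],
  [7, -22, 0],
  [7, -22, 0],
  [7, -22, 0],
  [0, 0, 0],
  [0, 0, 0],
], turn=[0, 0, 0, 0, 0, 0, 0, 0, 0, 0, 0, 0, 0, 0, 0, 0, 0, 0], claw=1)

```text
time: 9.2
tcp_pos: [0.4471, -0.2432, 0.103]
tcp_rot: [3.141, 0.0, -3.141]
ft_force: [0.2, 0.4, 0.2]
width: 1.0
grasp_force: 0.0
```

```bash
cat > look.py <<'E'
from h import *
import sys
# args: kind,x,y,z ...
o=bot.observe();print('tcp',np.round(o['tcp_pos'],4))
a,c=top();cv2.imwrite('pics/last_top.png',a[...,::-1]);w=bot.snapshot('wrist');cw=bot.calibration('wrist');cv2.imwrite('pics/last_wrist.png',w[...,::-1])
for s in sys.argv[1:]:
    k,x,y,z=s.split(',');x,y,z=float(x),float(y),float(z)
    try:print(s,'top',fit(a,c,k,(x,y),z),end=' ')
    except Exception as e:print('top fail',end=' ')
    try:print('wrist',fit(w,cw,k,(x,y),z))
    except Exception as e:print('wrist fail')
E
sed -i 's/w=max(18,int(r\*400\*1.5))/w=max(18,int(1.6*np.abs(proj(c,[[x0[0]+r,x0[1],z0+h],[x0[0],x0[1]+r,z0+h],[x0[0],x0[1],z0]])-proj(c,[*x0,z0+h\/2])).max()))/' h.py
python3 look.py c,.4464,-.2449,0 c,.5706,-.3835,0 t,.5151,-.0244,0 c,.515,-.0244,.008 70,.5958,-.2437,0
```

```text
tcp [ 0.4471 -0.2432  0.103 ]
c,.4464,-.2449,0 top [ 0.4343 -0.2655  0.5839] wrist [ 0.4466 -0.2431  0.0137]
c,.5706,-.3835,0 top [ 0.5549 -0.3962  0.934 ] wrist [ 0.5925 -0.3928  0.9513]
t,.5151,-.0244,0 top [ 0.5151 -0.0244  0.2853] wrist [0.6136 0.0101 0.4523]
c,.515,-.0244,.008 top [ 0.4995 -0.0152  1.8461] wrist [ 0.4918 -0.0488  1.4443]
70,.5958,-.2437,0 top [ 0.596  -0.2438  0.0438] wrist [ 0.5959 -0.2418  0.4805]
```

```bash
python3 -c "
import cv2,numpy as np
cv2.imwrite('pics/both1.png',np.hstack([cv2.resize(cv2.imread('pics/last_%s.png'%n),(400,300)) for n in('top','wrist')]))"
```

```text
(no output)
```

View pics/both1.png

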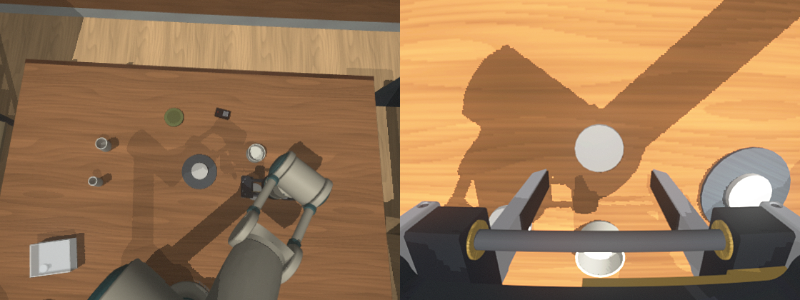

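```bash
sed -i "s/def fit(img,c,kind,x0,z0=0.,S=6)/def fit(img,c,kind,x0,z0=0.,S=6)/; s/hsv\[...,2\]>75)/hsv[...,2]>(75 if z0==0 else 135))/" h.py
python3 - <<'E'
from h import *
a=cv2.imread('pics/last_top.png')[...,::-1].copy();c=bot.calibration('top')
print(fit(a,c,'c',(.515,-.0244),.008))
h=cv2.cvtColor(a,cv2.COLOR_RGB2HSV);u,v=proj(c,[.515,-.0244,.018])[0].astype(int)
print(h[v,u-28:u+28:2].tolist())
E
```

```text
[ 0.5152 -0.0245  0.0492]
[[14, 129, 127], [13, 135, 123], [13, 91, 106], [20, 10, 78], [10, 9, 81], [30, 3, 80], [20, 10, 79], [15, 7, 76], [15, 6, 79], [20, 14, 166], [23, 12, 167], [22, 17, 167], [22, 15, 183], [26, 11, 181], [23, 16, 196], [30, 13, 194], [27, 13, 194], [25, 14, 195], [27, 13, 195], [22, 14, 195], [25, 16, 174], [90, 6, 86], [0, 0, 85], [60, 3, 89], [0, 0, 87], [60, 6, 88], [75, 6, 87], [12, 128, 145]]
```

Request:
arm_command([
  [0, 0, 30],
  [0, 0, 30],
  [0, 0, 25],
  [0, 0, 9],
  [0, 0, 4],
  [0, 0, 0],
], turn=[0, 0, 0, 0, 0, 0])

```text
time: 10.05
tcp_pos: [0.4476, -0.2439, 0.0053]
tcp_rot: [-3.141, 0.001, -3.141]
ft_force: [-0.7, -0.0, -0.0]
width: 1.0
grasp_force: 0.0
```

Request:
arm_command([
  [0, 0, 0],
  [0, 0, 0],
  [0, 0, 0],
  [0, 0, 0],
  [0, 0, 0],
], turn=[0, 0, 0, 0, 0], claw=0.5, squeeze=15)

```text
time: 10.68
tcp_pos: [0.4472, -0.2439, 0.005]
tcp_rot: [-3.141, 0.0, -3.141]
ft_force: [-0.5, 1.1, 3.3]
width: 0.696
grasp_force: 15.0
```

Request:
arm_command([
  [0, 0, -10],
  [0, 0, -20],
  [0, 0, -20],
  [-6.9, 22, 0],
  [-6.9, 22, 0],
  [-6.9, 22, 0],
  [-6.9, 22, 0],
  [-6.9, 22, 0],
  [-6.9, 22, 0],
  [-6.9, 22, 0],
  [-6.9, 22, 0],
  [-6.9, 22, 0],
  [-6.5, 22, 0],
  [0, 0, 0],
  [0, 0, 10],
  [0, 0, 15],
  [0, 0, 5],
  [0, 0, 1],
  [0, 0, 1],
  [0, 0, 0],
], turn=[0, 0, 0, 0, 0, 0, 0, 0, 0, 0, 0, 0, 0, 0, 0, 0, 0, 0, 0, 0])

```text
time: 13.18
tcp_pos: [0.5158, -0.0239, 0.023]
tcp_rot: [-3.142, 0.001, -3.141]
ft_force: [0.3, -0.5, -1.1]
width: 0.697
grasp_force: 15.0
```

Request:
arm_command([
  [0, 0, 0.5],
  [0, 0, 0],
], turn=[0, 0])

```text
time: 13.42
tcp_pos: [0.5159, -0.0238, 0.0228]
tcp_rot: [-3.141, 0.001, -3.141]
ft_force: [-0.3, -0.2, 3.0]
width: 0.695
grasp_force: 15.0
```

Request:
arm_command([
  [0, 0, 0],
  [0, 0, 0],
  [0, 0, 0],
  [0, 0, -10],
  [0, 0, -30],
  [0, 0, -40],
  [-5.5, -30, -20],
  [-5.5, -30, 0],
  [-5.5, -30, 0],
  [-5.5, -30, 0],
  [-5.5, -30, 0],
  [-5.5, -30, 0],
  [-5.5, -30, 0],
  [-5.5, -30, 0],
  [-5.5, -30, 0],
  [-5.5, -30, 0],
  [0, -30, 0],
  [0, -29, 10],
  [0, 0, 10],
  [0, 0, 0],
], turn=[0, 0, 0, 0, 0, 0, 0, 0, 0, 0, 0, 0, 0, 0, 0, 0, 0, 0, 0, 0], claw=1)

```text
time: 15.92
tcp_pos: [0.5696, -0.3812, 0.1005]
tcp_rot: [3.138, -0.003, -3.141]
ft_force: [-0.3, 0.4, 0.4]
width: 0.998
grasp_force: 0.0
```

```bash
python3 look.py c,.5706,-.3835,0 c,.515,-.0244,.018 70,.5958,-.2437,0
```

```text
tcp [ 0.5696 -0.3812  0.1005]
c,.5706,-.3835,0 top [ 0.5684 -0.3838  0.5475] wrist [ 0.5714 -0.3818  0.0146]
c,.515,-.0244,.018 top [ 0.5146 -0.0244  0.0452] wrist fail
70,.5958,-.2437,0 top [ 0.596  -0.2436  0.0399] wrist [ 0.5962 -0.2413  0.4653]
```

Request:
arm_command([
  [-1, 0, 30],
  [0, 0, 30],
  [0, 0, 25],
  [0, 0, 9],
  [0, 0, 3],
  [0, 0, 0],
], turn=[0, 0, 0, 0, 0, 0])

```text
time: 16.77
tcp_pos: [0.5724, -0.3829, 0.0062]
tcp_rot: [-3.141, 0.001, -3.141]
ft_force: [-0.2, -0.1, 0.6]
width: 1.003
grasp_force: 0.0
```

Request:
arm_command([
  [0, 0, 0],
  [0, 0, 0],
  [0, 0, 0],
  [0, 0, 0],
  [0, 0, 0],
], turn=[0, 0, 0, 0, 0], claw=0.5, squeeze=15)

```text
time: 17.4
tcp_pos: [0.5718, -0.3827, 0.0056]
tcp_rot: [3.142, 0.0, -3.141]
ft_force: [-0.5, 0.1, 2.4]
width: 0.692
grasp_force: 15.0
```

Request:
arm_command([
  [0, 0, -10],
  [0, 0, -35],
  [0, 0, -40],
  [4, 30, 0],
  [4, 30, 0],
  [4, 30, 0],
  [4, 30, 0],
  [4, 30, 0],
  [5, 30, 0],
  [5, 30, 0],
  [5, 30, 0],
  [5, 30, 0],
  [5, 30, 0],
  [6, 30, 0],
  [6, 29, 0],
  [0, 0, 0],
  [0, 0, 20],
  [0, 0, 20],
  [0, 0, 10],
  [0, 0, 0],
], turn=[0, 0, 0, 0, 0, 0, 0, 0, 0, 0, 0, 0, 0, 0, 0, 0, 0, 0, 0, 0])

```text
time: 19.9
tcp_pos: [0.5144, -0.0244, 0.0398]
tcp_rot: [-3.142, -0.001, -3.142]
ft_force: [0.2, 0.3, 0.1]
width: 0.695
grasp_force: 15.0
```

Request:
arm_command([
  [0, 0, 4],
  [0, 0, 2],
  [0, 0, 1],
  [0, 0, 0.5],
  [0, 0, 0],
], turn=[0, 0, 0, 0, 0])

```text
time: 20.52
tcp_pos: [0.5148, -0.0238, 0.0335]
tcp_rot: [-3.141, 0.001, -3.141]
ft_force: [-1.6, 0.0, 5.4]
width: 0.693
grasp_force: 15.0
```

Request:
arm_command([
  [0, 0, 0],
  [0, 0, 0],
  [0, 0, 0],
  [0, 0, -10],
  [0, 0, -30],
  [0, 0, -40],
  [-8.2, -22, -20],
  [-8.2, -22, 0],
  [-8.2, -22, 0],
  [-8.2, -22, 0],
  [-8.2, -22, 0],
  [-8.2, -22, 0],
  [-8.2, -22, 0],
  [-8.2, -22, 0],
  [-8.2, -22, 0],
  [-8.2, -21, 0],
  [0, 0, 0],
  [0, 0, 0],
], turn=[0, 0, 0, 0, 0, 0, 0, 0, 0, 0, 0, 0, 0, 0, 0, 0, 0, 0], claw=1)

```text
time: 22.78
tcp_pos: [0.5963, -0.2422, 0.1325]
tcp_rot: [3.14, -0.001, -3.141]
ft_force: [-0.7, -0.2, 0.1]
width: 1.004
grasp_force: 0.0
```

```bash
python3 look.py c,.5145,-.0244,.028 70,.5958,-.2437,0 t,.5151,-.0244,0; cp pics/last_wrist.png pics/w2.png
```

```text
tcp [ 0.5963 -0.2422  0.1325]
c,.5145,-.0244,.028 top [ 0.5133 -0.0242  0.0438] wrist [ 0.497  -0.0256  1.1749]
70,.5958,-.2437,0 top [ 0.5756 -0.2443  0.8905] wrist [ 0.5956 -0.2418  0.0165]
t,.5151,-.0244,0 top [ 0.5151 -0.0244  0.2806] wrist [ 0.5257 -0.0353  0.9865]
```

View pics/w2.png

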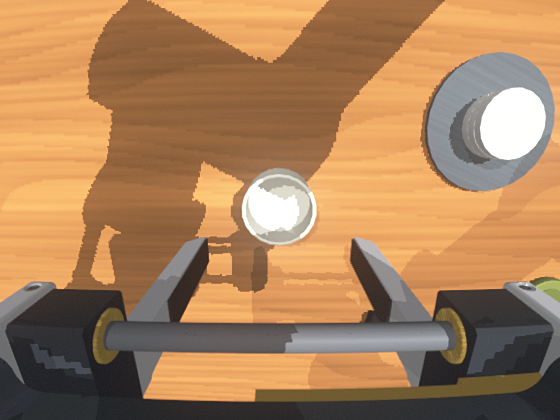

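The wrist view shows cup_70 centred between the fingers at (280,208), and the stacked coasters on the tray at (510,122). I'll grasp the cup now.

Request:
arm_command([
  [0, 0, 30],
  [0, 0, 30],
  [0, 0, 30],
  [0, 0, 20],
  [0, 0, 8],
  [0, 0, 0],
], turn=[0, 0, 0, 0, 0, 0])

```text
time: 23.62
tcp_pos: [0.5965, -0.2422, 0.0148]
tcp_rot: [3.141, -0.0, -3.14]
ft_force: [0.2, -0.1, -0.1]
width: 0.994
grasp_force: 0.0
```

Request:
arm_command([
  [0, 0, 0],
  [0, 0, 0],
  [0, 0, 0],
  [0, 0, 0],
  [0, 0, 0],
], turn=[0, 0, 0, 0, 0], claw=0.5, squeeze=15)

```text
time: 24.25
tcp_pos: [0.5971, -0.2427, 0.0155]
tcp_rot: [-3.141, 0.001, -3.141]
ft_force: [-0.5, -0.1, 5.7]
width: 0.748
grasp_force: 15.0
```

Request:
arm_command([
  [0, 0, -10],
  [0, 0, -30],
  [0, 0, -40],
  [8, 22, 0],
  [8, 22, 0],
  [8, 22, 0],
  [8, 22, 0],
  [8, 22, 0],
  [8, 22, 0],
  [8, 22, 0],
  [8, 22, 0],
  [8, 22, 0],
  [9, 21, 0],
  [0, 0, 0],
  [0, 0, 20],
  [0, 0, 10],
  [0, 0, 6],
  [0, 0, 3],
  [0, 0, 1],
  [0, 0, 0],
], turn=[0, 0, 0, 0, 0, 0, 0, 0, 0, 0, 0, 0, 0, 0, 0, 0, 0, 0, 0, 0])

```text
time: 26.75
tcp_pos: [0.5158, -0.0239, 0.055]
tcp_rot: [-3.142, 0.001, -3.141]
ft_force: [0.1, -0.1, -3.0]
width: 0.751
grasp_force: 15.0
```

Request:
arm_command([
  [0, 0, 1],
  [0, 0, 0.7],
  [0, 0, 0],
], turn=[0, 0, 0])

```text
time: 27.12
tcp_pos: [0.5157, -0.0238, 0.0535]
tcp_rot: [-3.142, 0.001, -3.141]
ft_force: [-1.2, 0.3, 2.0]
width: 0.752
grasp_force: 15.0
```

Request:
arm_command([
  [0, 0, 0],
  [0, 0, 0],
  [0, 0, 0],
  [0, 0, -10],
  [0, 0, -30],
  [0, 0, -40],
  [-6.8, 32, -40],
  [-6.8, 32, 0],
  [-6.8, 32, 0],
  [-6.8, 32, 0],
  [-6.8, 32, 0],
  [-6.8, 32, 0],
  [-6.8, 32, 0],
  [-6.8, 32, 0],
  [-6.8, 32, 0],
  [-6.8, 32, 0],
  [-6.8, 32, 0],
  [-6.8, 32, 0],
  [0, 0, 0],
  [0, 0, 0],
], turn=[0, 0, 0, 0, 0, 0, 0, 0, 0, 0, 0, 0, 0, 0, 0, 0, 0, 0, 0, 0], claw=1)

```text
time: 29.62
tcp_pos: [0.5966, 0.3595, 0.1733]
tcp_rot: [-3.141, -0.0, -3.141]
ft_force: [1.6, -0.3, 0.2]
width: 0.996
grasp_force: 0.0
```

```bash
python3 look.py 70,.5145,-.0244,.038 46,.597,.3594,0 34,.4507,.3703,0;  python3 -c "
import cv2,numpy as np
t=cv2.imread('pics/last_top.png')
cv2.imwrite('pics/both2.png',np.hstack([cv2.resize(cv2.imread('pics/last_wrist.png'),(400,300)),cv2.resize(t[180:300,200:360],(400,300),interpolation=2)]))"
```

```text
tcp [0.5966 0.3595 0.1733]
70,.5145,-.0244,.038 top [ 0.5159 -0.0268  0.9254] wrist [ 0.5145 -0.0244     inf]
46,.597,.3594,0 top [0.5964 0.3589 0.1889] wrist [0.5966 0.3591 0.0195]
34,.4507,.3703,0 top [0.451  0.3704 0.0527] wrist [0.4507 0.3701 0.0242]h.py:32: RuntimeWarning: divide by zero encountered in scalar divide
  q=cv2.GaussianBlur(q,(0,0),S/2);return np.abs(q-cr).sum()/q.sum()
  np.max(np.abs(fsim[0] - fsim[1:])) <= fatol):
```

View pics/both2.png

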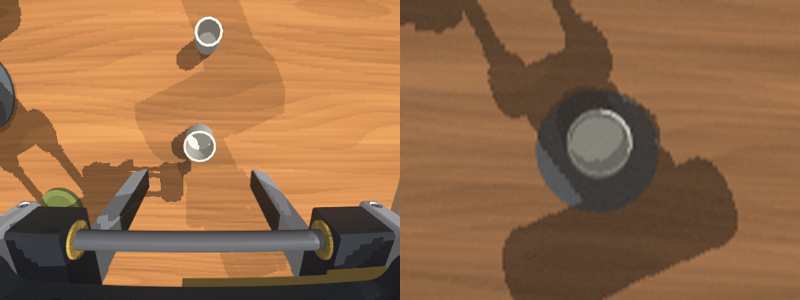

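The left view (wrist) shows cup_46 centred between the fingers at (200,146). The right view (top crop) shows cup_70 standing upright on the stack, in shadow. I'll refit cup_70 at a lower brightness threshold and grasp cup_46.

```bash
sed -i "s/else 135))/else 100))/" h.py
python3 - <<'E'
from h import *
a=cv2.imread('pics/last_top.png')[...,::-1].copy();c=bot.calibration('top')
print(fit(a,c,'70',(.515,-.0244),.038))
E
```

```text
[ 0.5153 -0.025   0.0635]
```

Request:
arm_command([
  [0, 0, 30],
  [0, 0, 40],
  [0, 0, 40],
  [0, 0, 16],
  [0, 0, 6],
  [0, 0, 0],
], turn=[0, 0, 0, 0, 0, 0])

```text
time: 30.48
tcp_pos: [0.5977, 0.3604, 0.0422]
tcp_rot: [3.141, 0.002, -3.141]
ft_force: [0.6, 0.3, -0.7]
width: 1.004
grasp_force: 0.0
```

Request:
arm_command([
  [0, 0, 0],
  [0, 0, 0],
  [0, 0, 0],
  [0, 0, 0],
  [0, 0, 0],
  [0, 0, 0],
  [0, 0, 0],
], turn=[0, 0, 0, 0, 0, 0, 0], claw=0.3, squeeze=15)

```text
time: 31.35
tcp_pos: [0.5969, 0.3601, 0.0411]
tcp_rot: [-3.141, -0.0, -3.141]
ft_force: [0.2, -1.1, 0.9]
width: 0.494
grasp_force: 15.0
```

Request:
arm_command([
  [0, 0, -20],
  [0, 0, -40],
  [0, 0, -40],
  [0, 0, -20],
  [6.8, -32, 0],
  [6.8, -32, 0],
  [6.8, -32, 0],
  [6.8, -32, 0],
  [6.8, -32, 0],
  [6.8, -32, 0],
  [6.8, -32, 0],
  [6.8, -32, 0],
  [6.8, -32, 0],
  [6.8, -32, 0],
  [6.8, -32, 0],
  [6.8, -32, 0],
  [0, 0, 0],
  [0, 0, 0],
], turn=[0, 0, 0, 0, 0, 0, 0, 0, 0, 0, 0, 0, 0, 0, 0, 0, 0, 0])

```text
time: 33.6
tcp_pos: [0.5155, -0.0232, 0.1609]
tcp_rot: [3.141, 0.0, -3.142]
ft_force: [-0.1, -0.2, -2.2]
width: 0.493
grasp_force: 15.0
```

Run:
```python
from h import *
o=bot.observe();print(o['tcp_pos'],o['ft_force'])
w=bot.snapshot('wrist');cv2.imwrite('pics/w3.png',w[...,::-1]);c=bot.calibration('wrist')
print(proj(c,[.515,-.0244,.084]),fit(w,c,'70',(.515,-.0244),.038))
```

```text
[ 0.51554712 -0.0232038   0.16094048] [-0.06921649 -0.22379141 -2.19551041]
[[277.08302798 213.92482569]] [ 0.486  -0.0066  1.7169]
```

View pics/w3.png

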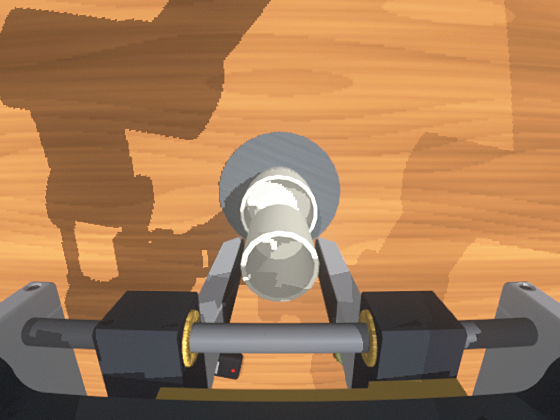

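The wrist view shows cup_46 held upright at (280,260), over the cup_70 rim at (280,212). Lowering it now.

Request:
arm_command([
  [0, 0, 15],
  [0, 0, 15],
  [0, 0, 15],
  [0, 0, 10],
  [0, 0, 6],
  [0, 0, 3],
  [0, 0, 1],
  [0, 0, 0],
  [0, 0, 0],
], turn=[0, 0, 0, 0, 0, 0, 0, 0, 0])

```text
time: 34.78
tcp_pos: [0.5157, -0.0238, 0.0964]
tcp_rot: [-3.142, 0.001, -3.141]
ft_force: [-0.4, 0.2, -1.6]
width: 0.496
grasp_force: 15.0
```

Request:
arm_command([
  [0, 0, 1],
  [0, 0, 0.8],
  [0, 0, 0.5],
  [0, 0, 0],
], turn=[0, 0, 0, 0])

```text
time: 35.28
tcp_pos: [0.5155, -0.0238, 0.0937]
tcp_rot: [3.141, -0.0, -3.141]
ft_force: [0.2, -0.0, -1.6]
width: 0.493
grasp_force: 15.0
```

Request:
arm_command([
  [0, 0, 0.5],
  [0, 0, 0],
  [0, 0, 0.5],
  [0, 0, 0],
], turn=[0, 0, 0, 0])

```text
time: 35.78
tcp_pos: [0.5157, -0.0238, 0.093]
tcp_rot: [3.142, 0.0, -3.141]
ft_force: [0.0, 0.0, 1.7]
width: 0.493
grasp_force: 15.0
```

Request:
arm_command([
  [0, 0, 0],
  [0, 0, 0],
  [0, 0, 0],
  [0, 0, -10],
  [0, 0, -30],
  [0, 0, -40],
  [5, 33, -10],
  [5, 33, 0],
  [5, 33, 0],
  [5, 33, 0],
  [5, 33, 0],
  [5, 33, 0],
  [5, 33, 0],
  [5, 33, 0],
  [6, 33, 0],
  [6, 33, 0],
  [6, 33, 0],
  [6.5, 32, 0],
  [0, 0, 0],
  [0, 0, 0],
], turn=[0, 0, 0, 0, 0, 0, 0, 0, 0, 0, 0, 0, 0, 0, 0, 0, 0, 0, 0, 0], claw=1)

```text
time: 38.28
tcp_pos: [0.4509, 0.3706, 0.183]
tcp_rot: [-3.141, 0.0, -3.141]
ft_force: [0.6, -0.1, -0.3]
width: 0.998
grasp_force: 0.0
```

```bash
python3 look.py 46,.515,-.0244,.052 34,.4508,.3702,0;  python3 -c "
import cv2,numpy as np
t=cv2.imread('pics/last_top.png')
cv2.imwrite('pics/both3.png',np.hstack([cv2.resize(cv2.imread('pics/last_wrist.png'),(400,300)),cv2.resize(t[195:285,220:340],(400,300),interpolation=2)]))"
```

```text
tcp [0.4509 0.3706 0.183 ]
46,.515,-.0244,.052 top [ 0.5154 -0.0254  0.8222] wrist [ 0.515  -0.0244     inf]
34,.4508,.3702,0 top [0.4501 0.3663 0.5533] wrist [0.451  0.3699 0.0236]h.py:32: RuntimeWarning: divide by zero encountered in scalar divide
  q=cv2.GaussianBlur(q,(0,0),S/2);return np.abs(q-cr).sum()/q.sum()
  np.max(np.abs(fsim[0] - fsim[1:])) <= fatol):
```

View pics/both3.png

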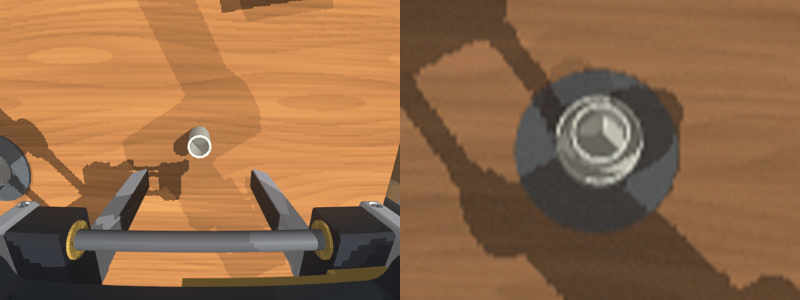

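The wrist view shows cup_34 centred at (200,146). The top crop shows cup_46 upright inside cup_70, with its rim at about full-image pixel (280,237).

Run:
```python
from h import *
print(proj(bot.calibration('top'),[[.5152,-.0244,.118],[.5252,-.0244,.118]]))
```

```text
[[279.46687056 234.14204075]
 [279.65485939 230.29730582]]
```

Request:
arm_command([
  [0, 0, 30],
  [0, 0, 40],
  [0, 0, 30],
  [0, 0, 18],
  [0, 0, 8],
  [0, 0, 0],
], turn=[0, 0, 0, 0, 0, 0])

```text
time: 39.12
tcp_pos: [0.451, 0.3706, 0.0568]
tcp_rot: [-3.141, -0.0, 3.141]
ft_force: [0.1, 0.1, 0.8]
width: 1.001
grasp_force: 0.0
```

Request:
arm_command([
  [0, 0, 0],
  [0, 0, 0],
  [0, 0, 0],
  [0, 0, 0],
  [0, 0, 0],
  [0, 0, 0],
  [0, 0, 0],
  [0, 0, 0],
], turn=[0, 0, 0, 0, 0, 0, 0, 0], claw=0.2, squeeze=12)

```text
time: 40.12
tcp_pos: [0.4508, 0.3712, 0.0567]
tcp_rot: [-3.142, -0.0, -3.141]
ft_force: [-0.4, -0.4, 0.4]
width: 0.361
grasp_force: 12.0
```

Run:
```python
from h import *
a=cv2.imread('pics/last_top.png');c=bot.calibration('top')
S=10;x1,y1=255,213;cr=cv2.resize(a[y1:y1+50,x1:x1+50],None,fx=S,fy=S,interpolation=2)
t=np.linspace(0,2*np.pi,80)
for r,z,col,(X,Y) in((.023,.118,(0,0,255),(.5152,-.0244)),(.035,.084,(0,255,0),(.5153,-.025))):
  P=proj(c,np.c_[X+r*np.cos(t),Y+r*np.sin(t),0*t+z]);P=((P-[x1,y1]+.5)*S).astype(np.int32)
  cv2.polylines(cr,[P.reshape(-1,1,2)],True,col,1)
cv2.imwrite('pics/rim.png',cr)
```

```text
(no output)
```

View pics/rim.png

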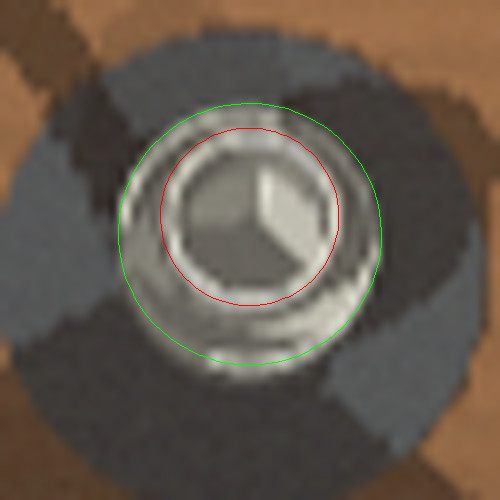

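The overlay shows both predicted rims on the real ones (cup_46 centre about (250,217) in the crop), so the nest is where I expected. Carrying cup_34 over.

Request:
arm_command([
  [0, 0, -20],
  [0, 0, -45],
  [0, 0, -45],
  [0, 0, -40],
  [-5, -33, 0],
  [-5, -33, 0],
  [-5, -33, 0],
  [-5, -33, 0],
  [-5, -33, 0],
  [-5, -33, 0],
  [-5, -33, 0],
  [-5, -33, 0],
  [-6, -33, 0],
  [-6, -33, 0],
  [-6, -33, 0],
  [-6.5, -32, 0],
  [0, 0, 0],
  [0, 0, 0],
], turn=[0, 0, 0, 0, 0, 0, 0, 0, 0, 0, 0, 0, 0, 0, 0, 0, 0, 0])

```text
time: 42.38
tcp_pos: [0.5151, -0.0232, 0.2065]
tcp_rot: [3.141, -0.001, -3.141]
ft_force: [0.5, -0.2, -0.8]
width: 0.364
grasp_force: 12.0
```

Run:
```python
from h import *
o=bot.observe();print(o['tcp_pos'],o['ft_force'])
w=bot.snapshot('wrist');c=bot.calibration('wrist')
t=np.linspace(0,2*np.pi,80);w=w[...,::-1].copy();w=cv2.resize(w[120:320,170:390],None,fx=3,fy=3,interpolation=2)
for r,z,col in((.023,.118,(0,0,255)),(.035,.084,(0,255,0)),(.033,.038,(255,0,0))):
  P=proj(c,np.c_[.5152+r*np.cos(t),-.0244+r*np.sin(t),0*t+z]);cv2.polylines(w,[((P-[170,120]+.5)*3).astype(np.int32).reshape(-1,1,2)],True,col,1)
cv2.imwrite('pics/w4.png',w)
```

```text
[ 0.51506305 -0.02317867  0.2064907 ] [ 0.52587264 -0.24500055 -0.75914762]
```

View pics/w4.png

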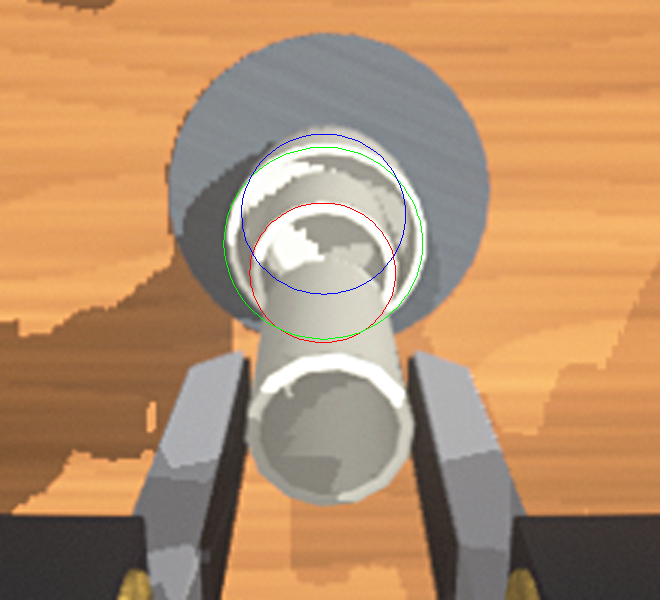

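The held cup at (330,430) lines up with the cup_46 rim at (327,272). Lowering slowly.

Request:
arm_command([
  [0, 0, 15],
  [0, 0, 15],
  [0, 0, 10],
  [0, 0, 10],
  [0, 0, 10],
  [0, 0, 10],
  [0, 0, 6],
  [0, 0, 3],
  [0, 0, 1],
  [0, 0, 0],
  [0, 0, 0],
], turn=[0, 0, 0, 0, 0, 0, 0, 0, 0, 0, 0])

```text
time: 43.8
tcp_pos: [0.5157, -0.0238, 0.127]
tcp_rot: [-3.142, 0.001, -3.141]
ft_force: [0.4, 0.0, -1.2]
width: 0.365
grasp_force: 12.0
```

Request:
arm_command([
  [0, 0, 1],
  [0, 0, 1],
  [0, 0, 0.5],
  [0, 0, 0],
], turn=[0, 0, 0, 0])

```text
time: 44.3
tcp_pos: [0.5155, -0.0237, 0.1242]
tcp_rot: [3.141, -0.0, -3.141]
ft_force: [0.2, 0.0, -1.4]
width: 0.36
grasp_force: 12.0
```

Request:
arm_command([
  [0, 0, 0.5],
  [0, 0, 0],
  [0, 0, 0.5],
  [0, 0, 0],
], turn=[0, 0, 0, 0])

```text
time: 44.8
tcp_pos: [0.5155, -0.0237, 0.1232]
tcp_rot: [3.141, -0.0, -3.141]
ft_force: [-0.1, 0.0, -0.4]
width: 0.36
grasp_force: 12.0
```

Request:
arm_command([
  [0, 0, 0.4],
  [0, 0, 0],
], turn=[0, 0])

```text
time: 45.05
tcp_pos: [0.5155, -0.0237, 0.1228]
tcp_rot: [3.141, -0.0, -3.141]
ft_force: [0.0, -0.2, -0.1]
width: 0.361
grasp_force: 12.0
```

Request:
arm_command([
  [0, 0, 0],
  [0, 0, 0],
  [0, 0, 0],
  [0, 0, -10],
  [0, 0, -30],
  [0, 0, -40],
  [20, 20, 0],
  [20, 30, 0],
  [20, 30, 0],
  [20, 30, 0],
  [20, 30, 0],
  [0, 30, 0],
  [0, 30, 0],
  [0, 30, 0],
  [0, 0, 0],
  [0, 0, 0],
], turn=[0, 0, 0, 0, 0, 0, 0, 0, 0, 0, 0, 0, 0, 0, 0, 0], claw=1)

```text
time: 47.05
tcp_pos: [0.4153, 0.2056, 0.2031]
tcp_rot: [-3.141, 0.0, -3.141]
ft_force: [-1.1, 0.3, -0.1]
width: 1.0
grasp_force: 0.0
```

Run:
```python
from h import *
b=bot.snapshot('scene');cb=bot.calibration('scene');a,c=top()
u,v=proj(cb,[.515,-.024,.07])[0].astype(int)
cv2.imwrite('pics/fin.png',np.hstack([cv2.resize(b[v-55:v+45,u-60:u+60],(480,400),interpolation=2),cv2.resize(a[210:265,255:303],(320,400),interpolation=2)])[...,::-1])
print(fit(a,c,'t',(.5151,-.0244)),fit(a,c,'70',(.515,-.0244),.038))
```

```text
[ 0.5149 -0.0237  0.308 ] [ 0.5139 -0.0246  0.2537]
```

View pics/fin.png

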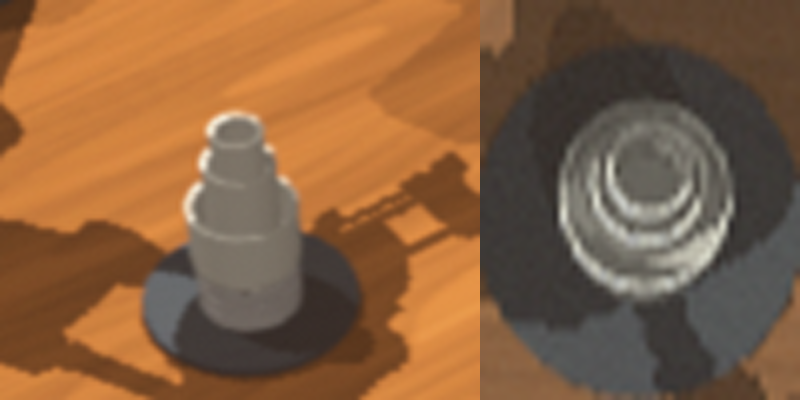

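The scene crop shows the nest upright at (240,200) on the stacked coasters in the middle of the tray. The top crop shows the three rims nested, so I'm handing it in.

```bash
python3 -c "
from workcell import bot
print(bot.finish_job())"
```

```text
the job is handed in; nothing more can be done
None
```

The job is handed in at about 47 s: the three coasters found are stacked on the tray, cup_70 stands on the stack, and cup_46 and cup_34 are nested inside it (cup_58 was absent); I did not touch the charging puck or the opener.

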